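Stop the bird-feeder stand rocking

ROBOT

A 7-joint arm with a two-finger parallel gripper is mounted at the origin on the work surface. World frame = base frame: x ahead of the robot, y to its left, z up, the work surface at z = 0. Lengths are in m, angles in rad, forces in N, time in s.
With the tool pointing down it reaches from about 0.425 to 1.025 m from the base axis. Payload 9.4 kg.
Tool frame: the origin (TCP) lies at the very end of the fingers, on their centre line; the grasp point (between the pads) lies 19 mm behind it; z points along the fingers, y is the direction in which the jaws open and shut (so a half turn about z gives the same grasp; the last joint's range is limited). The gripper opens to 85 mm and grips with 20 to 120 N. Pads are 22 mm wide; open, the fingers measure 114 mm over their backs; the gripper's body (76 mm by 85 mm) begins 54 mm behind the grasp point. The pads swing forward as they close: fully open they stand 13 mm farther back than shut.
Start: joints at [1.178, 0.599, -0.003, 1.599, 0.002, 0.943, -0.08], TCP at [0.225, -0.689, 0.231] pointing down, gripper open.
Joint ranges: [-2.57, 2.57], [-0.35, 1.97], [-1.29, 1.29], [0.11, 2.56], [-1.05, 4.19], [0.11, 1.86], [-2.63, 2.63]. Speed limits (rad/s): [2.22, 2.22, 3.01, 3.01, 3.14, 3.14, 3.14].

INTERFACE

Orientations are given as a unit quaternion [w, x, y, z].
In Python, from plant import readout, eyes, ctrl gives the robot as it stands.
- The arm moves only by the shell command python3 -m inch 'ROWS' [FORCE]. ROWS is JSON, a list of rows, each a list of 3 entries, a list of its own where there are three numbers: the shift along the world's x, y, z as a fraction of full scale, then the turn, a rotation vector about the world's x, y, z as a fraction of full scale, then the opening, from -1 (shut) to 1 (fully open), so that 0 is half open. In form: [[[dx, dy, dz], [ax, ay, az], jaw], ...]. A call has 1 to 20 rows; each row is the pose to reach, as a shift and turn from the pose measured when the call began; what a row does not reach only later rows make up. Full scale, the value 1, is 25 cm for a shift and 45 degrees for a turn. A row lasts 1/8 s, in which the tool goes at most 62.5 mm and 10.7 degrees, less where a joint would pass 70% of its speed; a pose out of reach is approached as far as the arm can. A call with a number of a shift or a turn outside -1 to 1 is refused whole. A call with a gripper value outside its range is refused whole. The fingers move at their own pace and stop on an object; FORCE is the grip in N (left out, the last holds). Time passes only in rows, so rows that repeat a pose let the fingers close. It gives the time, the measured TCP pose, the force and the opening at its end, in the units of the state.
- readout.state(): the state, without advancing time (a new reading comes with each control period).
- eyes.capture(name): name is "scene" or "side" or "wrist"; returns a dict with "image" (384x512x3 uint8, red, green, blue), "depth" (384x512 float32, m along the optical axis (not along the pixel's ray), 0 where there is no reading), "fx", "fy", "cx", "cy" (pixels), "k1" (the pictures are not rectified: a ray, as slopes to the right and down, at radius r is drawn at 1 + k1 r^2 times it, then the intrinsics apply), "R" (3x3) and "t" (3): a world point X has camera coordinates R X + t. Camera axes: x right, y down, z forward; pixel columns grow to the right and rows downward; lengths in m; the calibration is good to about 2 mm. A picture is of the moment at which its call begins.
- ctrl.finish_job(): hands the job in, once; it reports no verdict.
The state is a dict: "time": time; "qpos": joint angles; "qvel": joint speeds; "tau": joint torques, N m; "tool_pos": TCP position; "tool_rot": TCP orientation; "ft_force": force on the tool from outside, world axes, zero at the start; "torque": the same for the moment, N m; "opening": finger opening in m.
Only numpy, scipy, OpenCV 4.12 (cv2) and the standard library are available. Lean on these libraries where they do the work, as an engineer would, in place of code of your own. Each camera call takes 0.05 s, during which the arm holds its last target.

TASK

The bird-feeder stand on the bench rocks because its two levelling feet, under the red knobs, hang in the air. Turn each knob clockwise until you feel its foot bear on its tile, gently and hardly further, so that all five feet carry some of the weight but most of it stays on the three fixed ones; leave the stand on its spot, do not lean on it hard, let go, and leave the other things alone.

Things in the scene. Friction and masses are not known exactly. Their poses are not given: they have to be found in the camera images.
- stand: grey steel bird-feeder stand, 3.8 to 5 kg, loose: plate 210 x 130 mm (x, y), on it a crossbar 45 x 300 mm along y whose top is 40 mm above the bench; in the middle a short post with a small wooden feeder 130 x 60 mm, top 195 mm up. Origin: on the bench under its middle; z up, +y towards its left levelling knob. It stands on three fixed, slightly springy rubber feet near the middle.
- foot_rear_left: fixed rubber foot, 26 mm across, at (-85, 50) mm of the stand; origin at its underside
- foot_rear_right: fixed rubber foot at (-85, -50) mm of the stand; origin at its underside
- foot_front: fixed rubber foot at (85, 0) mm of the stand; origin at its underside
- knob_left_grip (a point): centre of the round red fluted left levelling knob: upright axis, 38 mm across (41 over the flutes), 30 mm high; this point half-way up, 73 mm above the bench, 33 mm above the crossbar, at (0, 130) mm of the stand. Turns in place. Once its foot bears, turning on pushes this end of the stand up: an upward push felt through the gripped knob, about a quarter to a half of the foot's load. Gripping off-centre or dragging the knob down gives false pushes: yield to them first.
- knob_left (a joint): angle of the left knob, 0 to 5.5 rad, growing clockwise seen from above; clockwise drives its foot down by 2.4 mm per rad (coarse thread, friction 0.06 N m, does not run back). It starts somewhere from 0 to 0.3.
- foot_left: left levelling foot under the left knob: steel stem, springy rubber pad 32 mm across (gives 0.07 mm per N); origin at the unloaded pad's underside. It starts in the air over an terracotta tile 95 x 86 mm set in the bench; the gap, about 0.8 to 7.2 mm (0.3 to 3 rad of the knob), differs on each side and is not told. Once it touches, each further 0.1 rad loads it by about 0.8 N; beyond some 8 N the fixed feet begin to lift.
- knob_right_grip (a point): centre of the round red fluted right levelling knob: upright axis, 38 mm across (41 over the flutes), 30 mm high; this point half-way up, 73 mm above the bench, 33 mm above the crossbar, at (0, -130) mm of the stand. Turns in place. Once its foot bears, turning on pushes this end of the stand up: an upward push felt through the gripped knob, about a quarter to a half of the foot's load. Gripping off-centre or dragging the knob down gives false pushes: yield to them first.
- knob_right (a joint): angle of the right knob, 0 to 5.5 rad, growing clockwise seen from above; clockwise drives its foot down by 2.4 mm per rad (coarse thread, friction 0.06 N m, does not run back). It starts somewhere from 0 to 0.3.
- foot_right: right levelling foot under the right knob: steel stem, springy rubber pad 32 mm across (gives 0.07 mm per N); origin at the unloaded pad's underside. It starts in the air over an grey stone tile 95 x 86 mm set in the bench; the gap, about 0.8 to 7.2 mm (0.3 to 3 rad of the knob), differs on each side and is not told. Once it touches, each further 0.1 rad loads it by about 0.8 N; beyond some 8 N the fixed feet begin to lift.
- canister: white flip-top plastic canister, 72 mm across, 124 mm high; origin at its underside. To be left alone.
- saucer: blue glazed saucer, 124 mm across, 22 mm high; origin at its underside. To be left alone.
- scoop: steel scoop with wooden handle, 190 mm long, lying; origin at its underside. To be left alone.
- green_brush: small green hand brush, 225 mm long, 34 mm high, lying; origin at its underside. To be left alone.
- frame: wooden frame 140 x 110 x 18 mm, lying; origin at its underside. To be left alone.
- seed_jar: amber jar, 72 mm across, 100 mm high; origin at its underside. To be left alone.
- tin: tin, 72 mm across, 85 mm high; origin at its underside. To be left alone.

How it is judged:
At the end, for the whole second after the job is handed in: Each of the five feet (two levelling, three fixed) presses on what is under it with more than 1 N, and each levelling foot with less than 9 N; the stand is at rest, upright within 0.02 rad and within 20 mm of where it stood; nothing is held (contact force between foot_left and anything else between 1 and 9 N and contact force between foot_right and anything else between 1 and 9 N and contact force between each of foot_rear_left, foot_rear_right, foot_front and anything else above 1 N and linear speed of stand below 0.01 m/s and angle between stand's own z axis and vertical below 0.02 rad and distance of stand from where it was at the start of the episode below 0.02 m); the robot touches nothing.
It fails at once if a levelling foot was loaded with more than 18 N (screwed down or leaned on too hard) (contact force between any of foot_left, foot_right and anything else above 18 N).
It fails at once if a fixed foot was pressed down with more than 50 N (leaned on too hard) (contact force between any of foot_rear_left, foot_rear_right, foot_front and anything else above 50 N).
It fails at once if the stand was shifted by more than 30 mm (distance of stand from where it was at the start of the episode above 0.03 m).
It fails at once if another thing was disturbed (moved more than 25 mm) (distance of any of canister, saucer, scoop, green_brush, frame, seed_jar, tin from where it was at the start of the episode above 0.025 m).
It also fails if it takes over 72 s, if anything falls off the work surface, if the arm or the gripper's body presses on something with over 40 N, if the wrist force passes 120 N, or if a joint passes its speed limit or range.

## Working session

There is one attempt and no reset: what is moved stays moved. The work goes in short steps, Python scripts to look and compute and a shell command to move; the robot and the scene stay as the last step left them, time stands still between calls to the robot, and variables do not carry over. Pictures are saved under pics/ and viewed, and the job is handed in when it is done.

```bash
ls; mkdir -p pics; python3 - <<'E'
from plant import readout, eyes
import cv2
s=readout.state()
for k,v in s.items(): print(k,v)
for n in ["scene","side","wrist"]:
    c=eyes.capture(n)
    cv2.imwrite(f"pics/{n}0.png",c["image"][:,:,::-1])
    print(n,c["fx"],c["fy"],c["cx"],c["cy"],c["k1"],c["R"],c["t"])
E
```

```text
pics
time 0.0
qpos [ 1.17832483  0.60014177 -0.00257438  1.60009303  0.00179747  0.94288846
 -0.07980799]
qvel [ 1.29822619e-04  1.39057916e-04 -1.72267595e-03  1.21120127e-05
  1.35464056e-03 -3.02911114e-04 -7.76469552e-04]
tau [-5.44157792e-04 -7.76444936e+01  1.56503946e+00 -2.58003867e+01
  1.23236197e-02  8.95383884e-03  7.86622053e-06]
tool_pos [ 0.22501448 -0.68872582  0.23041763]
tool_rot [-7.42761574e-04  9.87555755e-01  1.57267440e-01 -1.79516302e-04]
ft_force [ 0.98907368  0.52021691 -0.41867134]
torque [-0.02767221 -0.01690909  0.02796214]
opening 0.08535829895897552
scene 468.02938099280266 468.02938099280266 261.7960015037371 183.73106759345836 -0.1356556249986925 [[-0.36139129  0.93238194  0.00776189]
 [ 0.77706773  0.30577141 -0.55015415]
 [-0.51532716 -0.1927894  -0.83502705]] [ 0.23110017 -0.35615346  1.99968129]
side 486.13402283137515 486.13402283137515 249.01857191219304 197.0803345192104 -0.18489877024254334 [[-0.94914959 -0.31405939 -0.02194899]
 [-0.16650127  0.55992382 -0.81164194]
 [ 0.26719354 -0.76671508 -0.58374275]] [0.47731597 0.18763438 1.54878982]
wrist 314.4340399148699 314.4340399148699 260.9864572635534 194.944310313923 -0.060752883055559384 [[ 3.10395925e-01 -9.50607175e-01 -6.06898547e-04]
 [-9.01261937e-01 -2.94486430e-01  3.17812308e-01]
 [-3.02293384e-01 -9.81006710e-02 -9.48153452e-01]] [-0.72502514 -0.04284768  0.38099653]
```

View pics/scene0.png

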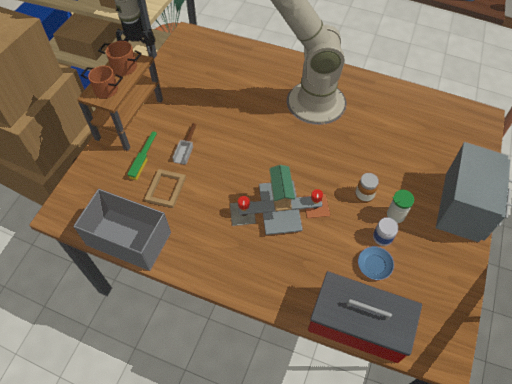

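View pics/side0.png

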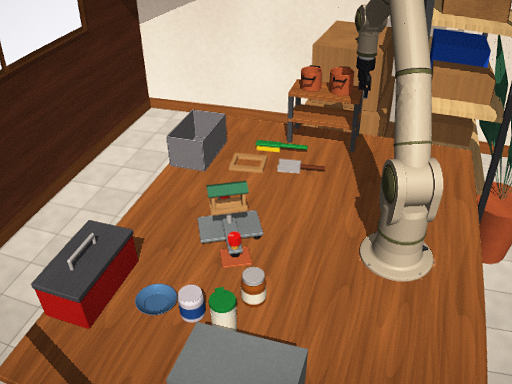

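View pics/wrist0.png

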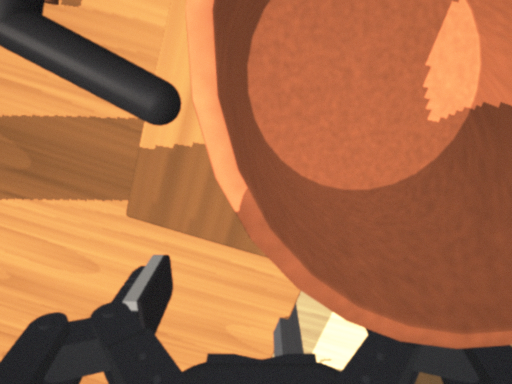

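The scene view shows the stand near (283,200), its red knobs at about (243,202) and (317,196). The gripper is by the pot shelf at top left. I'll measure the knobs next.

```bash
cat > h.py <<'E'
from plant import readout, eyes
import cv2, numpy as np
def K(c): return np.array([[c["fx"],0,c["cx"]],[0,c["fy"],c["cy"]],[0,0,1.]])
def ray(c,uv):
    # slopes -> r scaled by 1+k1 r^2 : matches OpenCV's k1 model
    p=cv2.undistortPoints(np.array(uv,float).reshape(-1,1,2),K(c),np.array([c["k1"],0,0,0,0.])).reshape(-1,2)
    d=np.c_[p,np.ones(len(p))]@c["R"]
    o=-c["R"].T@c["t"]
    return o,d
def onplane(c,uv,z):
    o,d=ray(c,uv); return o+d*((z-o[2])/d[:,2])[:,None]
def cloud(c):
    h,w=c["depth"].shape
    u,v=np.meshgrid(np.arange(w),np.arange(h))
    p=cv2.undistortPoints(np.stack([u,v],-1).reshape(-1,1,2).astype(float),K(c),np.array([c["k1"],0,0,0,0.])).reshape(-1,2)
    X=np.c_[p,np.ones(len(p))]*c["depth"].reshape(-1,1)
    return ((X-c["t"])@c["R"]).reshape(h,w,3)
def red(c):
    hsv=cv2.cvtColor(c["image"],cv2.COLOR_RGB2HSV)
    return (((hsv[...,0]<5)|(hsv[...,0]>174))&(hsv[...,1]>190)&(hsv[...,2]>90)).astype(np.uint8)
E
python3 - <<'E'
from h import *
for n in ["scene","side"]:
    c=eyes.capture(n); W=cloud(c)
    m=red(c)
    N,l,st,ce=cv2.connectedComponentsWithStats(m)
    for i in range(1,N):
        if st[i,4]<30: continue
        P=W[l==i]
        P=P[c["depth"][l==i]>0]
        zt=np.percentile(P[:,2],98)
        top=P[P[:,2]>zt-0.006]
        print(n,st[i],ce[i].round(1),"ray z.078",onplane(c,[ce[i]],0.078).round(4),"top",top.mean(0).round(4),zt.round(4), "ext",P.min(0).round(3),P.max(0).round(3))
    if n=="scene":
        # gripper surroundings
        for lo in [.1,.15,.2,.25]:
            q=W.reshape(-1,3); s=q[(abs(q[:,0]-0.22)<.25)&(abs(q[:,1]+0.69)<.25)&(q[:,2]>lo)]
            print(lo,len(s),s.min(0).round(3),s.max(0).round(3))
E
python3 - <<'E'
from h import *
for n,b in [("scene",(200,150,340,250)),("side",(190,170,280,280))]:
    im=cv2.imread(f"pics/{n}0.png"); x0,y0,x1,y1=b
    cv2.imwrite(f"pics/{n}_z.png",cv2.resize(im[y0:y1,x0:x1],None,fx=5,fy=5,interpolation=cv2.INTER_CUBIC))
E
```

```text
scene [312 189  11  13  89] [316.8 195.1] ray z.078 [[0.5041 0.1545 0.078 ]] top [0.5027 0.1536 0.0887] 0.0915 ext [0.481 0.137 0.058] [0.525 0.172 0.094]
scene [238 196  11  13  91] [243.5 201.9] ray z.078 [[ 0.6243 -0.0749  0.078 ]] top [ 0.625  -0.0759  0.0893] 0.0926 ext [ 0.603 -0.094  0.057] [ 0.646 -0.056  0.097]
scene [386 350  15  11  50] [393.5 355.1] ray z.078 [[0.9532 0.5382 0.078 ]] top [0.9509 0.5361 0.1007] 0.1027 ext [0.948 0.515 0.012] [0.952 0.561 0.107]
0.1 4523 [-0.024 -0.939  0.1  ] [ 0.47  -0.608  0.518]
0.15 3596 [-0.024 -0.939  0.15 ] [ 0.47  -0.608  0.518]
0.2 3455 [-0.021 -0.809  0.201] [ 0.47  -0.608  0.518]
0.25 2568 [-0.021 -0.805  0.25 ] [ 0.47  -0.608  0.518]
side [228 232  13  14 149] [234.3 238.9] ray z.078 [[0.497  0.1589 0.078 ]] top [0.4976 0.1542 0.0861] 0.0894 ext [0.478 0.083 0.036] [0.538 0.176 0.092]
side [  35  237  103   92 2577] [ 90.7 292.6] ray z.078 [[0.8071 0.5001 0.078 ]] top [0.8291 0.5081 0.1086] 0.1101 ext [0.783 0.272 0.   ] [0.946 0.575 0.118]
```

View pics/scene_z.png

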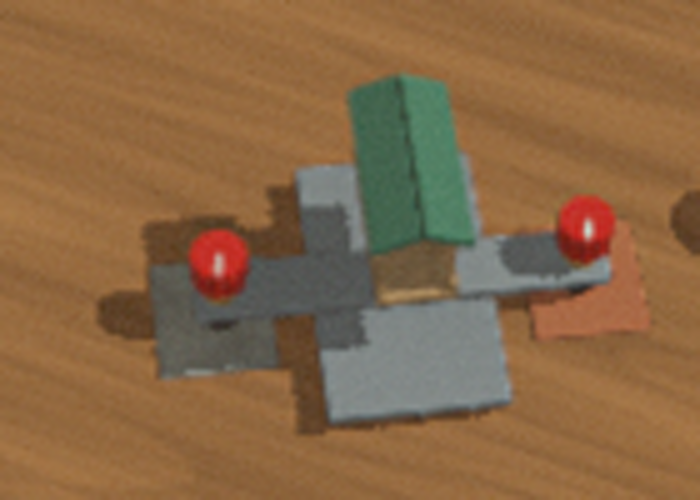

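```bash
python3 -m inch '[[[0,0,0.2],[0,0,0],0.4],[[0,0,0.4],[0,0,0],0.4],[[0,0,0.5],[0,0,0],0.4],[[0,0,0.5],[0,0,0],0.4]]' 30; python3 - <<'E'
from h import *
F=[]
for i in range(6):
    c=eyes.capture("wrist"); s=readout.state(); F.append(np.r_[s["ft_force"],s["torque"]])
F=np.array(F); print(F.round(3)); print(F.mean(0).round(3),F.std(0).round(3))
cv2.imwrite("pics/w1.png",c["image"][:,:,::-1])
C=-c["R"].T@c["t"]; print("cam",C,"tcp",s["tool_pos"],"opening",s["opening"],s["time"])
c=eyes.capture("side"); cv2.imwrite("pics/s1.png",c["image"][:,:,::-1])
c=eyes.capture("scene");W=cloud(c).reshape(-1,3)
for x in np.arange(0,.5,.05):
    for y in np.arange(-.95,-.5,.05):
        q=W[(abs(W[:,0]-x)<.025)&(abs(W[:,1]-y)<.025)]
        print("%5.2f"%(q[:,2].max() if len(q) else -1),end=" ")
    print()
E
```

```text
time: 0.75
tool_pos: [0.2253, -0.6897, 0.3582]
tool_rot: [0.002, 0.988, 0.157, 0.0]
ft_force: [-0.5, -0.7, 0.1]
opening: 0.0596
[[ 0.259  0.004 -0.608  0.018  0.042  0.028]
 [-0.331  0.184 -0.407  0.025 -0.022 -0.003]
 [ 0.581  0.013  0.119  0.025 -0.044  0.016]
 [-0.855  0.197 -0.649  0.02   0.001 -0.058]
 [ 0.043  0.488 -0.137  0.047  0.006  0.031]
 [-0.153  0.684  0.37  -0.004  0.006 -0.003]]
[-0.076  0.261 -0.219  0.022 -0.002  0.002] [0.454 0.248 0.374 0.015 0.027 0.03 ]
cam [ 0.30161089 -0.66437645  0.49809953] tcp [ 0.22496999 -0.68853115  0.35435511] opening 0.05993545464081539 1.05
 0.18  0.18  0.18  0.32  0.09  0.01  0.01  0.01  0.01 
-1.00 -1.00 -1.00 -1.00  0.01  0.01  0.00  0.01  0.01 
-1.00 -1.00 -1.00  0.00  0.01  0.01  0.01  0.01  0.01 
-1.00 -1.00 -1.00 -1.00  0.00  0.00  0.01  0.01  0.01 
-1.00 -1.00 -1.00 -1.00 -1.00  0.39  0.49  0.47  0.01 
-1.00 -1.00 -1.00 -1.00  0.47  0.51  0.51  0.24  0.01 
-1.00 -1.00 -1.00  0.32  0.33  0.33  0.33  0.33  0.01 
-1.00 -1.00 -1.00  0.32  0.33  0.33  0.33  0.32  0.01 
-1.00 -1.00 -1.00 -1.00  0.32  0.32  0.32  0.24  0.00 
-1.00 -1.00 -1.00  0.30  0.33  0.13  0.32  0.32  0.04
```

View pics/s1.png

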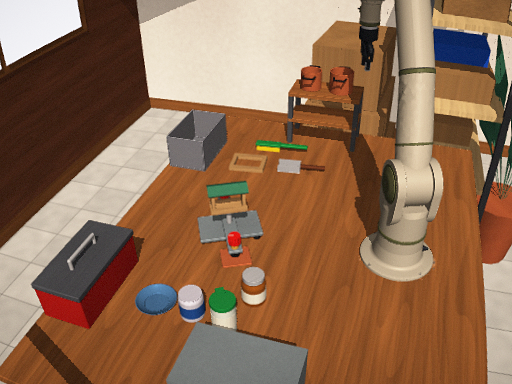

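The side view shows the gripper raised clear of the pots and the stand undisturbed. The force noise is about 0.4 N per reading. I'll start with the right knob at (0.6245, -0.0755).

```bash
python3 -m inch '[[[0,0.2,0.2],[0,0,0.2],0.4],[[0,0.5,0.2],[0,0,0.4],0.4],[[0.1,0.8,0.2],[0,0,0.6],0.4],[[0.3,1,0.2],[0,0,0.7],0.4],[[0.55,1,0.2],[0,0,0.7],0.4],[[0.8,1,0.1],[0,0,0.7],0.4],[[1,1,0],[0,0,0.7],0.4],[[1,1,0],[0,0,0.7],0.4]]'; python3 -c "
from h import *
s=readout.state();print(s['tool_pos'],s['qpos'].round(3),s['tool_rot'].round(4))"
```

```text
time: 2.15
tool_pos: [0.4781, -0.4368, 0.3526]
tool_rot: [-0.002, 0.907, 0.421, -0.0]
ft_force: [-0.4, 0.2, -0.2]
opening: 0.0602
[ 0.47805713 -0.43684116  0.35257894] [ 0.815  0.411 -0.237  1.629  0.103  1.119 -0.15 ] [-2.300e-03  9.070e-01  4.212e-01 -4.000e-04]
```

```bash
python3 -m inch '[[[0.1,0.25,-0.1],[0,0,0.2],0.4],[[0.2,0.5,-0.2],[0,0,0.4],0.4],[[0.35,0.75,-0.3],[0,0,0.6],0.4],[[0.5,1,-0.4],[0,0,0.68],0.4],[[0.586,1,-0.4],[0,0,0.68],0.4],[[0.586,1,-0.4],[0,0,0.68],0.4],[[0.586,1,-0.4],[0,0,0.68],0.4]]'; python3 - <<'E'
from h import *
c=eyes.capture("wrist");s=readout.state();print(s['tool_pos'],s['qpos'].round(3),s['tool_rot'].round(4))
m=red(c);N,l,st,ce=cv2.connectedComponentsWithStats(m);W=cloud(c)
for i in range(1,N):
    if st[i,4]>150: 
        P=W[l==i];zt=np.percentile(P[:,2],95);t=P[P[:,2]>zt-.006]
        print(st[i],ce[i],zt,((t.min(0)+t.max(0))/2).round(4))
cv2.imwrite("pics/w2.png",c["image"][:,:,::-1])
E
```

```text
time: 3.02
tool_pos: [0.624, -0.1878, 0.2523]
tool_rot: [-0.002, 0.764, 0.645, -0.002]
ft_force: [-0.2, -0.7, 0.1]
opening: 0.0594
[ 0.62367296 -0.18864357  0.25267887] [ 0.464  0.516 -0.389  1.734  0.233  0.942 -0.188] [-0.0019  0.7643  0.6448 -0.0016]
[ 220   39   43   46 1317] [240.28549734  61.93621868] 0.08946615436537676 [ 0.6218 -0.0848  0.2399]
```

View pics/w2.png

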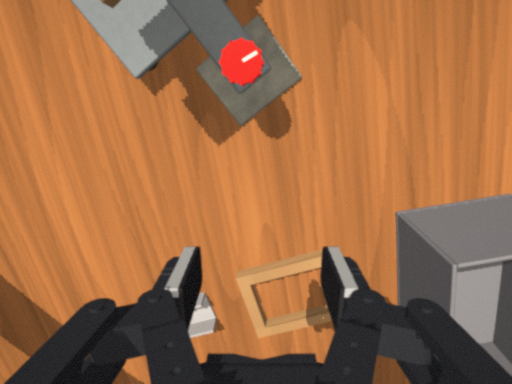

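The wrist picture shows the right knob at (240,62), fluted and with a white index line. The tool is about 11 cm short of it. I'll refine the position by ray casting.

```bash
python3 - <<'E'
from h import *
c=eyes.capture("wrist");s=readout.state()
m=red(c);l=cv2.connectedComponentsWithStats(m)[1]
cs,_=cv2.findContours(m,cv2.RETR_EXTERNAL,cv2.CHAIN_APPROX_NONE)
k=max(cs,key=cv2.contourArea);(x,y),r=cv2.minEnclosingCircle(k)
P=onplane(c,k.reshape(-1,2),.088); print("size",P.max(0)-P.min(0))
print(x,y,r,onplane(c,[[x,y]],.088),onplane(c,[[240.29,61.94]],.084))
W=cloud(c); q=W[m>0]; q=q[(abs(q[:,2]-.088)<.004)]; print(len(q),q.mean(0),np.percentile(q,[2,98],axis=0))
print(s["tool_pos"])
E
```

```text
size [3.82354289e-02 3.93258437e-02 1.11022302e-16]
242.27272033691406 60.056819915771484 23.092018127441406 [[ 0.6230772  -0.07982909  0.088     ]] [[ 0.62077495 -0.08074725  0.084     ]]
1306 [ 0.621117   -0.08010375  0.08820356] [[ 0.60458183 -0.09723052  0.08604157]
 [ 0.63900358 -0.06276488  0.08985798]]
[ 0.62359835 -0.18895411  0.25289771]
```

```bash
python3 -m inch '[[[0,0.22,-0.1],[0,0,0],0.4],[[-0.004,0.444,-0.3],[0,0,0],0.4],[[-0.004,0.444,-0.45],[0,0,0],0.4],[[-0.004,0.444,-0.45],[0,0,0],0.4],[[-0.004,0.444,-0.45],[0,0,0],0.4]]'; cat >> h.py <<'E'
def knob(name=None):
    c=eyes.capture("wrist");s=readout.state()
    m=red(c)
    cs,_=cv2.findContours(m,cv2.RETR_EXTERNAL,cv2.CHAIN_APPROX_NONE)
    k=max(cs,key=cv2.contourArea);(x,y),r=cv2.minEnclosingCircle(k)
    W=cloud(c); q=W[m>0]; q=q[(abs(q[:,2]-.088)<.004)]
    print("circ",x,y,r,"ray",onplane(c,[[x,y]],.088)[0].round(4),"cloud mean",q.mean(0).round(4),"mid",((np.percentile(q,2,axis=0)+np.percentile(q,98,axis=0))/2).round(4))
    R=cv2.Rodrigues(np.zeros(3))[0]
    from scipy.spatial.transform import Rotation as Ro
    w,a,b,d=s["tool_rot"]; R=Ro.from_quat([a,b,d,w]).as_matrix()
    tip=s["tool_pos"]; print("tcp",tip.round(4),"z axis",R[:,2].round(4),"x axis",R[:,0].round(3),"q",s["qpos"].round(3),"t",s["time"],"open",s["opening"])
    # where tool axis meets knob centre height
    print("axis at .073",(tip+R[:,2]*(.073-tip[2])/R[2,2]).round(4))
    if name: cv2.imwrite(f"pics/{name}.png",c["image"][:,:,::-1])
def avg(n=8):
    F=[]
    for i in range(n):
        eyes.capture("wrist"); s=readout.state(); F.append(np.r_[s["ft_force"],s["torque"]])
    F=np.array(F); print("F",F.mean(0).round(3),"se",(F.std(0)/n**.5).round(2),"tcp",s["tool_pos"].round(4),"yaw",round(float(2*np.arctan2(s["tool_rot"][2],s["tool_rot"][1])),3),"j7",s["qpos"][6].round(3),"t",s["time"],"open",round(s["opening"],4))
E
python3 -c "
from h import *
knob('w3')"
```

```text
time: 3.75
tool_pos: [0.6232, -0.08, 0.142]
tool_rot: [-0.001, 0.765, 0.644, -0.001]
ft_force: [0.3, 0.5, 1.3]
opening: 0.0596
circ 260.5 208.2213134765625 32.22528839111328 ray [ 0.6227 -0.0752  0.088 ] cloud mean [ 0.6214 -0.078   0.0881] mid [ 0.6221 -0.0783  0.0874]
tcp [ 0.6236 -0.08    0.1425] z axis [-2.e-03 -2.e-04 -1.e+00] x axis [ 0.172  0.985 -0.001] q [ 0.269  0.611 -0.349  1.888  0.31   0.698 -0.434] t 3.8 open 0.05962423114036995
axis at .073 [ 0.6234 -0.08    0.073 ]
```

View pics/w3.png

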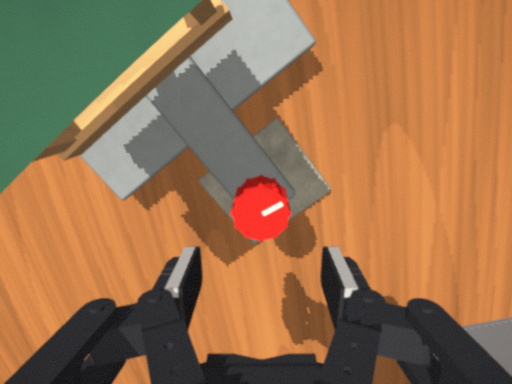

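The wrist picture shows the knob at (260,208), centred between the fingertips in the jaw direction, with the feeder roof clear at top left. I'll go down and take the grip.

```bash
python3 -m inch '[[[-0.005,0.012,-0.15],[0,0,0],0.4],[[-0.005,0.012,-0.28],[0,0,0],0.4],[[-0.005,0.012,-0.36],[0,0,0],0.4],[[-0.005,0.012,-0.36],[0,0,0],0.4],[[-0.005,0.012,-0.36],[0,0,0],0.4]]' 25; python3 -c "
from h import *
avg(8);knob('w4')"
```

```text
time: 4.42
tool_pos: [0.6232, -0.0772, 0.0538]
tool_rot: [0.0, 0.766, 0.643, -0.0]
ft_force: [0.4, 0.3, 0.0]
opening: 0.0598
F [ 0.003 -0.326  0.018  0.018 -0.013  0.002] se [0.23 0.18 0.16 0.01 0.01 0.01] tcp [ 0.6225 -0.077   0.0528] yaw 1.398 j7 -0.501 t 4.825 open 0.0594
circ 262.6677551269531 283.1856689453125 54.18988037109375 ray [ 0.6235 -0.0708  0.088 ] cloud mean [ 0.6218 -0.0771  0.0881] mid [ 0.6223 -0.078   0.0872]
tcp [ 0.6224 -0.077   0.0527] z axis [-1.7e-03 -3.0e-04 -1.0e+00] x axis [ 0.172  0.985 -0.001] q [ 0.218  0.727 -0.284  1.942  0.38   0.526 -0.501] t 4.875 open 0.059762920804473346
axis at .073 [ 0.6224 -0.077   0.073 ]
```

View pics/w4.png

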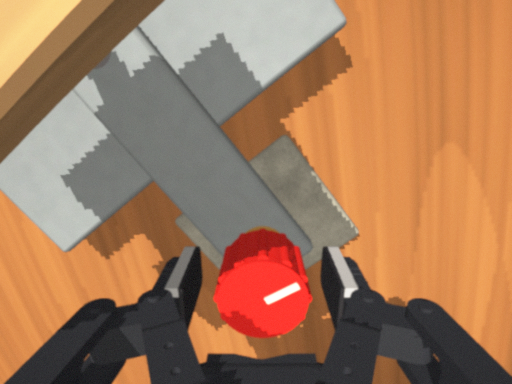

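The knob sits between the pads, at (263,283), and both sides are clear. Closing now.

```bash
python3 -m inch '[[[0,0,0],[0,0,0],0],[[0,0,0],[0,0,0],-1],[[0,0,0],[0,0,0],-1],[[0,0,0],[0,0,0],-1],[[0,0,0],[0,0,0],-1]]' 25; python3 -c "
from h import *
avg(8)"
```

```text
time: 5.5
tool_pos: [0.623, -0.0771, 0.0529]
tool_rot: [-0.0, 0.765, 0.644, -0.0]
ft_force: [3.7, -1.1, 2.9]
opening: 0.0376
F [ 4.123 -1.477  2.945 -0.284 -0.853 -0.02 ] se [0.28 0.19 0.13 0.02 0.04 0.01] tcp [ 0.623  -0.0771  0.0529] yaw 1.398 j7 -0.501 t 5.9 open 0.0371
```

```bash
python3 -m inch '[[[0.004,-0.002,0.004],[0,0,0],-1],[[0.004,-0.002,0.004],[0,0,0],-1],[[0.004,-0.002,0.004],[0,0,0],-1]]' 25; python3 -c "
from h import *
avg(8)"
```

```text
time: 6.28
tool_pos: [0.623, -0.077, 0.0534]
tool_rot: [-0.001, 0.765, 0.644, -0.001]
ft_force: [0.1, 2.1, -3.1]
opening: 0.0374
F [-1.451  3.711 -3.73   0.811  0.284 -0.042] se [0.33 0.25 0.29 0.05 0.06 0.01] tcp [ 0.623  -0.077   0.0535] yaw 1.399 j7 -0.499 t 6.675 open 0.0376
```

```bash
python3 -m inch '[[[-0.001,0.0015,-0.002],[0,0,0],-1],[[-0.001,0.0015,-0.002],[0,0,0],-1]]' 25; python3 -c "
from h import *
avg(8)"
```

```text
time: 6.92
tool_pos: [0.6231, -0.077, 0.0532]
tool_rot: [-0.0, 0.765, 0.644, -0.001]
ft_force: [-0.5, 1.6, -0.1]
opening: 0.0372
F [ 0.036  0.799 -0.456  0.166  0.005 -0.016] se [0.16 0.2  0.13 0.03 0.03 0.01] tcp [ 0.623  -0.077   0.0531] yaw 1.398 j7 -0.5 t 7.325 open 0.0373
```

```bash
python3 -m inch '[[[0,0,0],[0,0,-0.15],-1],[[0,0,0],[0,0,-0.3],-1],[[0,0,0],[0,0,-0.3],-1]]' 25; python3 -c "
from h import *
avg(6)"
```

```text
time: 7.7
tool_pos: [0.6233, -0.0771, 0.0533]
tool_rot: [-0.0, 0.836, 0.549, -0.001]
ft_force: [1.6, -1.0, -1.1]
opening: 0.0371
F [ 1.459  0.404 -0.92   0.079 -0.284  0.011] se [0.18 0.16 0.3  0.01 0.02 0.02] tcp [ 0.6233 -0.0771  0.0532] yaw 1.164 j7 -0.662 t 8.0 open 0.0374
```

```bash
python3 -m inch '[[[0.001,0,-0.0005],[0,0,-0.15],-1],[[0.001,0,-0.0005],[0,0,-0.3],-1],[[0.001,0,-0.0005],[0,0,-0.3],-1]]' 25; python3 -c "
from h import *
avg(6);knob('w5')"
```

```text
time: 8.38
tool_pos: [0.6237, -0.0773, 0.0532]
tool_rot: [-0.0, 0.894, 0.448, -0.0]
ft_force: [1.6, -0.6, -0.8]
opening: 0.0372
F [ 1.522 -0.528 -0.052 -0.088 -0.231  0.022] se [0.18 0.29 0.14 0.01 0.01 0.02] tcp [ 0.6237 -0.0773  0.0531] yaw 0.93 j7 -0.821 t 8.675 open 0.0374
circ 260.9267883300781 282.8021240234375 53.81019973754883 ray [ 0.6272 -0.0723  0.088 ] cloud mean [ 0.6229 -0.0771  0.0882] mid [ 0.6229 -0.0781  0.0873]
tcp [ 0.6237 -0.0772  0.0531] z axis [-9.e-04  7.e-04 -1.e+00] x axis [ 0.598  0.801 -0.   ] q [ 0.14   0.717 -0.162  1.944  0.223  0.498 -0.821] t 8.725 open 0.03721147671667009
axis at .073 [ 0.6237 -0.0772  0.073 ]
```

View pics/w5.png

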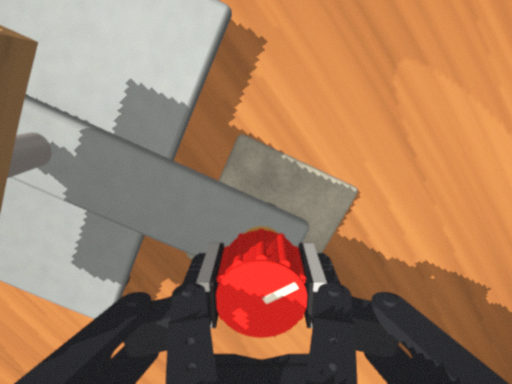

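The knob turns with the gripper: its white line stays at (282,293) in the wrist view. I'll keep turning and watch Fz.

```bash
python3 -m inch '[[[0.001,-0.0005,0],[0,0,-0.15],-1],[[0.001,-0.0005,0],[0,0,-0.3],-1],[[0.001,-0.0005,0],[0,0,-0.3],-1]]' 25; python3 -c "
from h import *
avg(8)"
```

```text
time: 9.1
tool_pos: [0.6239, -0.0775, 0.0531]
tool_rot: [-0.0, 0.94, 0.34, -0.0]
ft_force: [0.7, -1.8, 0.2]
opening: 0.0375
F [ 1.066 -0.787  0.467 -0.235 -0.246  0.019] se [0.14 0.13 0.12 0.01 0.01 0.02] tcp [ 0.6239 -0.0775  0.0531] yaw 0.694 j7 -0.977 t 9.5 open 0.0374
```

```bash
python3 -m inch '[[[0.001,-0.0005,0],[0,0,-0.15],-1],[[0.001,-0.0005,0],[0,0,-0.25],-1],[[0.001,-0.0005,0],[0,0,-0.25],-1]]' 25; python3 -c "
from h import *
avg(8)"
```

```text
time: 9.88
tool_pos: [0.6241, -0.0776, 0.0531]
tool_rot: [-0.0, 0.969, 0.247, -0.0]
ft_force: [0.6, -1.2, 0.2]
opening: 0.037
F [ 0.601 -1.499  0.152 -0.347 -0.183  0.026] se [0.14 0.14 0.13 0.01 0.01 0.02] tcp [ 0.6241 -0.0777  0.0531] yaw 0.498 j7 -1.106 t 10.275 open 0.0374
```

```bash
python3 -m inch '[[[0.0005,-0.001,0],[0,0,-0.15],-1],[[0.0005,-0.001,0],[0,0,-0.25],-1],[[0.0005,-0.001,0],[0,0,-0.25],-1]]' 25; python3 -c "
from h import *
avg(8)"
```

```text
time: 10.65
tool_pos: [0.6242, -0.0779, 0.0531]
tool_rot: [-0.0, 0.989, 0.151, -0.0]
ft_force: [0.5, -1.8, 0.5]
opening: 0.0373
F [ 0.76  -1.566  0.063 -0.38  -0.169  0.02 ] se [0.13 0.15 0.1  0.01 0.01 0.02] tcp [ 0.6242 -0.0779  0.0531] yaw 0.303 j7 -1.233 t 11.05 open 0.0373
```

```bash
python3 -m inch '[[[0,-0.001,0],[0,0,-0.15],-1],[[0,-0.001,0],[0,0,-0.25],-1],[[0,-0.001,0],[0,0,-0.25],-1]]' 25; python3 -c "
from h import *
avg(8)"
```

```text
time: 11.42
tool_pos: [0.6243, -0.0782, 0.0531]
tool_rot: [-0.001, 0.999, 0.053, -0.0]
ft_force: [0.8, -2.0, 0.3]
opening: 0.0371
F [ 1.309 -1.862  0.04  -0.43  -0.224  0.017] se [0.15 0.23 0.16 0.01 0.01 0.02] tcp [ 0.6243 -0.0783  0.0531] yaw 0.107 j7 -1.36 t 11.825 open 0.0372
```

```bash
python3 -m inch '[[[0.001,-0.0015,0],[0,0,-0.15],-1],[[0.001,-0.0015,0],[0,0,-0.25],-1],[[0.001,-0.0015,0],[0,0,-0.25],-1]]' 25; python3 -c "
from h import *
avg(8)"
```

```text
time: 12.2
tool_pos: [0.6243, -0.0785, 0.0531]
tool_rot: [-0.001, 0.999, -0.044, -0.0]
ft_force: [-0.1, -1.9, -0.0]
opening: 0.0374
F [ 0.087 -1.204 -0.118 -0.364  0.005  0.018] se [0.27 0.18 0.13 0.01 0.02 0.02] tcp [ 0.6243 -0.0786  0.0531] yaw -0.089 j7 -1.486 t 12.6 open 0.0374
```

```bash
python3 -m inch '[[[0.0005,-0.001,0],[0,0,-0.15],-1],[[0.0005,-0.001,0],[0,0,-0.25],-1],[[0.0005,-0.001,0],[0,0,-0.25],-1]]' 25; python3 -c "
from h import *
avg(8)"
```

```text
time: 12.98
tool_pos: [0.6243, -0.0788, 0.053]
tool_rot: [-0.001, 0.99, -0.142, -0.0]
ft_force: [-0.3, -1.2, 1.2]
opening: 0.0372
F [-0.556 -1.752  0.413 -0.424  0.158  0.018] se [0.21 0.16 0.14 0.01 0.02 0.02] tcp [ 0.6243 -0.0789  0.053 ] yaw -0.285 j7 -1.612 t 13.375 open 0.0371
```

```bash
python3 -m inch '[[[-0.0005,-0.001,0],[0,0,-0.15],-1],[[-0.0005,-0.001,0],[0,0,-0.25],-1],[[-0.0005,-0.001,0],[0,0,-0.25],-1]]' 25; python3 -c "
from h import *
avg(8)"
```

```text
time: 13.75
tool_pos: [0.6242, -0.0791, 0.053]
tool_rot: [-0.001, 0.971, -0.238, -0.0]
ft_force: [-0.3, -2.7, 0.7]
opening: 0.0375
F [-0.446 -1.886  0.293 -0.444  0.156  0.023] se [0.11 0.16 0.09 0.01 0.01 0.02] tcp [ 0.6242 -0.0791  0.053 ] yaw -0.481 j7 -1.738 t 14.15 open 0.0373
```

```bash
python3 -m inch '[[[-0.0005,-0.001,0],[0,0,-0.15],-1],[[-0.0005,-0.001,0],[0,0,-0.25],-1],[[-0.0005,-0.001,0],[0,0,-0.25],-1]]' 25; python3 -c "
from h import *
avg(8)"
```

```text
time: 14.52
tool_pos: [0.624, -0.0793, 0.053]
tool_rot: [-0.001, 0.943, -0.332, -0.0]
ft_force: [-0.0, -2.5, 0.5]
opening: 0.0372
F [-0.489 -1.49   0.504 -0.444  0.212  0.014] se [0.15 0.19 0.14 0.   0.01 0.02] tcp [ 0.624  -0.0793  0.053 ] yaw -0.676 j7 -1.865 t 14.925 open 0.0374
```

```bash
python3 -m inch '[[[-0.0005,-0.001,0],[0,0,-0.15],-1],[[-0.0005,-0.001,0],[0,0,-0.25],-1],[[-0.0005,-0.001,0],[0,0,-0.25],-1]]' 25; python3 -c "
from h import *
avg(8)
print(readout.state()['qpos'].round(3))"
```

```text
time: 15.3
tool_pos: [0.6238, -0.0795, 0.053]
tool_rot: [-0.001, 0.906, -0.422, -0.0]
ft_force: [-1.4, -1.0, 1.5]
opening: 0.0369
F [-1.154 -1.165  1.44  -0.381  0.37   0.036] se [0.18 0.2  0.1  0.01 0.01 0.02] tcp [ 0.6238 -0.0795  0.053 ] yaw -0.872 j7 -1.992 t 15.7 open 0.0374
[-0.155  0.737  0.299  1.965 -0.429  0.501 -1.992]
```

```bash
python3 -m inch '[[[-0.001,-0.001,0],[0,0,-0.12],-1],[[-0.001,-0.001,0],[0,0,-0.12],-1]]' 25; python3 -c "
from h import *
avg(12)"
```

```text
time: 15.95
tool_pos: [0.6237, -0.0796, 0.0531]
tool_rot: [-0.001, 0.886, -0.464, 0.0]
ft_force: [-1.1, 0.2, 2.8]
opening: 0.0373
F [-0.85   0.052  2.685 -0.104  0.277  0.029] se [0.17 0.18 0.19 0.02 0.01 0.01] tcp [ 0.6237 -0.0796  0.0531] yaw -0.966 j7 -2.054 t 16.55 open 0.0376
```

Fz rose 0.5 → 1.4 → 2.7 N over the last 0.29 rad, so the right foot bears lightly. I'll release it and move to the left knob.

```bash
python3 -m inch '[[[0,0,0],[0,0,0],0],[[0,0,0],[0,0,0],0.4],[[0,0,0],[0,0,0],0.4],[[0,0,0],[0,0,0],0.4],[[0,0,0.1],[0,0,0],0.4],[[0,0,0.35],[0,0,0],0.4],[[0,0,0.6],[0,0,0],0.4],[[0,0,0.8],[0,0,0.2],0.4],[[0,0,0.8],[0,0,0.4],0.4],[[0,0,0.8],[0,0,0.6],0.4],[[0,0,0.8],[0,0,0.8],0.4],[[0,0,0.8],[0,0,1],0.4],[[0,0,0.8],[0,0,1],0.4]]'
python3 -c "
from h import *
s=readout.state();print(s['tool_pos'],s['qpos'].round(3),2*np.arctan2(s['tool_rot'][2],s['tool_rot'][1]))"
```

```text
time: 18.18
tool_pos: [0.6236, -0.0799, 0.2531]
tool_rot: [-0.001, 0.996, -0.091, -0.0]
ft_force: [-0.2, -1.0, 0.4]
opening: 0.0598
[ 0.62355729 -0.07989841  0.25313454] [-0.151  0.47   0.279  1.82  -0.166  0.875 -1.547] -0.18212007554302617
```

```bash
python3 -m inch '[[[-0.1,0.19,0],[0,0,0.2],0.4],[[-0.2,0.38,0],[0,0,0.4],0.4],[[-0.3,0.57,0],[0,0,0.6],0.4],[[-0.4,0.76,0],[0,0,0.8],0.4],[[-0.48,0.93,0],[0,0,1],0.4],[[-0.48,0.93,0],[0,0,1],0.4]]'
python3 -m inch '[[[0,0,0],[0,0,0.25],0.4],[[0,0,0],[0,0,0.5],0.4],[[0,0,0],[0,0,0.75],0.4],[[0,0,0],[0,0,1],0.4],[[0,0,0],[0,0,1],0.4]]'
python3 -m inch '[[[0,0,0],[0,0,0.25],0.4],[[0,0,0],[0,0,0.5],0.4],[[0,0,0],[0,0,0.75],0.4],[[0,0,0],[0,0,1],0.4],[[0,0,0],[0,0,1],0.4]]'
python3 -c "
from h import *
s=readout.state();print(s['tool_pos'],s['qpos'].round(3),2*np.arctan2(s['tool_rot'][2],s['tool_rot'][1]))"
```

```text
time: 18.92
tool_pos: [0.5019, 0.1561, 0.2532]
tool_rot: [-0.002, 0.954, 0.299, -0.001]
ft_force: [-0.3, -0.7, 0.7]
opening: 0.0597
time: 19.55
tool_pos: [0.5023, 0.155, 0.2531]
tool_rot: [-0.001, 0.769, 0.64, -0.002]
ft_force: [0.2, 0.1, -0.2]
opening: 0.0598
time: 20.18
tool_pos: [0.5025, 0.1544, 0.2529]
tool_rot: [-0.001, 0.468, 0.884, -0.002]
ft_force: [0.7, -0.4, -0.2]
opening: 0.06
[0.50252561 0.15440916 0.25293414] [-0.144  0.355 -0.349  2.011  0.167  0.806  0.009] 2.168588896546986
```

```bash
python3 -m inch '[[[0,0,-0.1],[0,0,0.25],0.4],[[0,0,-0.25],[0,0,0.5],0.4],[[0,0,-0.4],[0,0,0.75],0.4],[[0,0,-0.44],[0,0,0.9],0.4],[[0,0,-0.44],[0,0,0.9],0.4],[[0,0,-0.44],[0,0,0.9],0.4]]'
python3 -c "
from h import *
knob('w6')"
```

```text
time: 20.92
tool_pos: [0.5029, 0.1544, 0.1434]
tool_rot: [0.0, 0.136, 0.991, -0.002]
ft_force: [-0.1, 0.1, 0.3]
opening: 0.0595
circ 256.5566711425781 207.57485961914062 31.613323211669922 ray [0.4955 0.1518 0.088 ] cloud mean [0.4978 0.1506 0.0877] mid [0.4989 0.1507 0.0872]
tcp [0.503  0.1545 0.1436] z axis [ 9.0e-04 -4.2e-03 -1.0e+00] x axis [-0.964  0.268 -0.002] q [-0.085  0.523 -0.455  2.113  0.413  0.591  0.464] t 20.975 open 0.059646544199554924
axis at .073 [0.5031 0.1542 0.073 ]
```

View pics/w6.png

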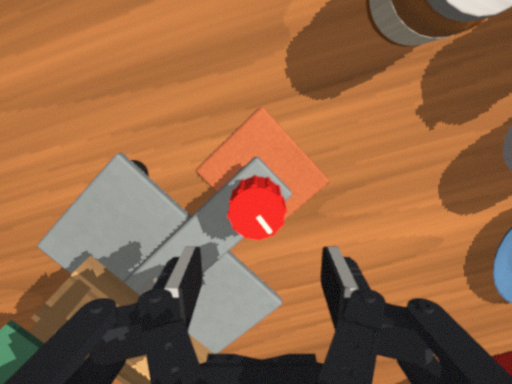

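The left knob is at (257,208), slightly off the jaw centre, and the jar and feeder are clear of the fingers. I'll correct by about -3 mm in x and y and go down.

```bash
python3 -m inch '[[[-0.012,-0.013,-0.1],[0,0,0],0.4],[[-0.012,-0.013,-0.25],[0,0,0],0.4],[[-0.012,-0.013,-0.36],[0,0,0],0.4],[[-0.012,-0.013,-0.36],[0,0,0],0.4],[[-0.012,-0.013,-0.36],[0,0,0],0.4]]'
python3 -c "
from h import *
avg(6);knob('w7')"
```

```text
time: 21.6
tool_pos: [0.5006, 0.1516, 0.0548]
tool_rot: [0.001, 0.136, 0.991, -0.002]
ft_force: [-0.7, -0.2, 0.7]
opening: 0.0598
F [ 0.198  0.112 -0.168  0.011 -0.006 -0.006] se [0.26 0.28 0.15 0.01 0.01 0.02] tcp [0.5004 0.1512 0.0544] yaw 2.87 j7 0.341 t 21.9 open 0.0599
circ 261.14788818359375 279.33099365234375 53.49214172363281 ray [0.4915 0.1527 0.088 ] cloud mean [0.4973 0.1511 0.0878] mid [0.4988 0.151  0.087 ]
tcp [0.5003 0.1512 0.0542] z axis [ 0.0018 -0.004  -1.    ] x axis [-0.963  0.268 -0.003] q [-0.185  0.655 -0.318  2.182  0.551  0.382  0.341] t 21.95 open 0.05979478503156093
axis at .073 [0.5003 0.1513 0.073 ]
```

View pics/w7.png

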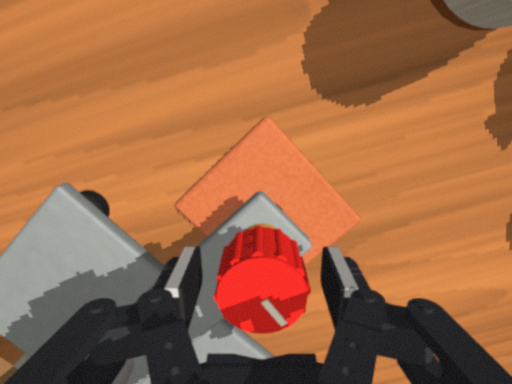

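Centred: the knob is at (261,279). I'll grip with small x and z relief built in.

```bash
python3 -m inch '[[[-0.004,0,0],[0,0,0],0],[[-0.004,0,0],[0,0,0],-1],[[-0.004,0,0],[0,0,0],-1],[[-0.004,0,0],[0,0,0],-1],[[-0.004,0,0.001],[0,0,0],-1]]' 25
python3 -c "
from h import *
avg(8)"
```

```text
time: 22.58
tool_pos: [0.4994, 0.1518, 0.0545]
tool_rot: [0.001, 0.135, 0.991, -0.001]
ft_force: [-0.1, 3.6, 3.3]
opening: 0.0374
F [-6.330e-01  4.870e+00  3.976e+00  9.910e-01  1.290e-01 -3.000e-03] se [0.24 0.27 0.15 0.02 0.01 0.01] tcp [0.4995 0.1518 0.0545] yaw 2.871 j7 0.34 t 22.975 open 0.0374
```

```bash
python3 -m inch '[[[0,0.0025,0.0022],[0,0,0],-1],[[0,0.0025,0.0022],[0,0,0],-1]]' 25
python3 -c "
from h import *
avg(8)"
```

```text
time: 23.22
tool_pos: [0.4995, 0.1518, 0.0548]
tool_rot: [0.001, 0.135, 0.991, -0.002]
ft_force: [1.4, 1.7, -0.5]
opening: 0.0374
F [ 1.801 -0.194 -1.216 -0.022 -0.337  0.034] se [0.18 0.25 0.26 0.05 0.02 0.01] tcp [0.4995 0.1517 0.0549] yaw 2.87 j7 0.34 t 23.625 open 0.0371
```

```bash
python3 -m inch '[[[0.001,0,-0.0006],[0,0,-0.15],-1],[[0.001,0,-0.0006],[0,0,-0.25],-1],[[0.001,0,-0.0006],[0,0,-0.25],-1]]' 25
python3 -c "
from h import *
avg(8)"
```

```text
time: 24.0
tool_pos: [0.4996, 0.1521, 0.0548]
tool_rot: [0.001, 0.231, 0.973, -0.002]
ft_force: [0.1, 1.1, -0.5]
opening: 0.0375
F [-0.212  2.304  0.45   0.433  0.006  0.012] se [0.13 0.34 0.24 0.03 0.02 0.02] tcp [0.4996 0.152  0.0548] yaw 2.675 j7 0.214 t 24.4 open 0.0372
```

```bash
python3 -m inch '[[[0,0.001,0],[0,0,-0.15],-1],[[0,0.001,0],[0,0,-0.25],-1],[[0,0.001,0],[0,0,-0.25],-1]]' 25
python3 -c "
from h import *
avg(8)"
```

```text
time: 24.78
tool_pos: [0.4997, 0.1523, 0.0548]
tool_rot: [0.001, 0.325, 0.946, -0.002]
ft_force: [0.2, 1.4, -0.0]
opening: 0.0372
F [ 0.917  2.003  0.479  0.37  -0.197  0.01 ] se [0.11 0.12 0.1  0.01 0.01 0.02] tcp [0.4997 0.1523 0.0548] yaw 2.479 j7 0.09 t 25.175 open 0.0377
```

```bash
python3 -m inch '[[[0.0005,0.001,0],[0,0,-0.15],-1],[[0.0005,0.001,0],[0,0,-0.25],-1],[[0.0005,0.001,0],[0,0,-0.25],-1]]' 25
python3 -c "
from h import *
avg(8)"
```

```text
time: 25.55
tool_pos: [0.5, 0.1525, 0.0548]
tool_rot: [0.001, 0.416, 0.909, -0.002]
ft_force: [0.5, 1.3, 0.2]
opening: 0.0375
F [ 1.396  1.558  0.211  0.325 -0.29   0.017] se [0.17 0.15 0.18 0.01 0.01 0.02] tcp [0.4999 0.1525 0.0548] yaw 2.283 j7 -0.03 t 25.95 open 0.0371
```

```bash
python3 -m inch '[[[0.0005,0.001,0],[0,0,-0.12],-1],[[0.0005,0.001,0],[0,0,-0.2],-1],[[0.0005,0.001,0],[0,0,-0.2],-1]]' 25
python3 -c "
from h import *
avg(8)"
```

```text
time: 26.32
tool_pos: [0.5001, 0.1527, 0.0548]
tool_rot: [0.001, 0.486, 0.874, -0.002]
ft_force: [2.1, 1.8, 0.8]
opening: 0.0374
F [ 1.908  0.962 -0.005  0.18  -0.378  0.018] se [0.18 0.17 0.14 0.01 0.01 0.02] tcp [0.5001 0.1527 0.0548] yaw 2.126 j7 -0.124 t 26.725 open 0.0374
```

```bash
python3 -m inch '[[[0.001,0.0005,0],[0,0,-0.15],-1],[[0.001,0.0005,0],[0,0,-0.25],-1],[[0.001,0.0005,0],[0,0,-0.25],-1]]' 25
python3 -c "
from h import *
avg(8)"
```

```text
time: 27.1
tool_pos: [0.5004, 0.1529, 0.0548]
tool_rot: [0.0, 0.569, 0.822, -0.002]
ft_force: [1.8, 1.6, -0.4]
opening: 0.0372
F [ 1.975  1.046 -0.261  0.209 -0.426 -0.003] se [0.14 0.2  0.12 0.01 0.01 0.02] tcp [0.5004 0.1529 0.0549] yaw 1.93 j7 -0.24 t 27.5 open 0.0372
```

```bash
python3 -m inch '[[[0.001,0,0],[0,0,-0.12],-1],[[0.001,0,0],[0,0,-0.2],-1],[[0.001,0,0],[0,0,-0.2],-1]]' 25
python3 -c "
from h import *
avg(8)"
```

```text
time: 27.88
tool_pos: [0.5006, 0.1529, 0.0548]
tool_rot: [0.0, 0.632, 0.775, -0.002]
ft_force: [2.6, 1.1, 0.5]
opening: 0.0373
F [ 1.818e+00  1.815e+00 -3.000e-02  2.990e-01 -3.940e-01  1.000e-03] se [0.22 0.18 0.17 0.01 0.01 0.02] tcp [0.5007 0.1529 0.0549] yaw 1.774 j7 -0.332 t 28.275 open 0.0373
```

```bash
python3 -m inch '[[[0.001,0.001,0],[0,0,-0.15],-1],[[0.001,0.001,0],[0,0,-0.25],-1],[[0.001,0.001,0],[0,0,-0.25],-1]]' 25
python3 -c "
from h import *
avg(8)"
```

```text
time: 28.65
tool_pos: [0.501, 0.153, 0.0548]
tool_rot: [0.0, 0.705, 0.71, -0.002]
ft_force: [3.1, 0.2, 0.5]
opening: 0.0374
F [ 2.958  0.129 -0.225 -0.011 -0.545  0.016] se [0.32 0.15 0.09 0.02 0.01 0.02] tcp [0.501  0.153  0.0548] yaw 1.578 j7 -0.446 t 29.05 open 0.0373
```

```bash
python3 -m inch '[[[0.001,0,0],[0,0,-0.12],-1],[[0.001,0,0],[0,0,-0.2],-1],[[0.001,0,0],[0,0,-0.2],-1]]' 25
python3 -c "
from h import *
avg(8)"
```

```text
time: 29.42
tool_pos: [0.5012, 0.153, 0.0548]
tool_rot: [0.0, 0.758, 0.652, -0.002]
ft_force: [2.4, 0.1, 0.7]
opening: 0.0368
F [ 2.781  0.191 -0.036 -0.016 -0.546 -0.011] se [0.23 0.12 0.17 0.01 0.01 0.02] tcp [0.5012 0.153  0.0548] yaw 1.421 j7 -0.536 t 29.825 open 0.0373
```

```bash
python3 -m inch '[[[0.002,0,0],[0,0,-0.12],-1],[[0.002,0,0],[0,0,-0.2],-1],[[0.002,0,0],[0,0,-0.2],-1]]' 25
python3 -c "
from h import *
avg(8)"
```

```text
time: 30.2
tool_pos: [0.5015, 0.153, 0.0548]
tool_rot: [-0.0, 0.807, 0.591, -0.002]
ft_force: [2.1, -0.3, 0.4]
opening: 0.0372
F [ 1.054  0.127 -0.197 -0.031 -0.225  0.003] se [0.25 0.18 0.15 0.01 0.02 0.01] tcp [0.5015 0.1529 0.0548] yaw 1.265 j7 -0.625 t 30.6 open 0.0373
```

```bash
python3 -m inch '[[[0.0015,0,0],[0,0,-0.12],-1],[[0.0015,0,0],[0,0,-0.2],-1],[[0.0015,0,0],[0,0,-0.2],-1]]' 25
python3 -c "
from h import *
avg(8)"
```

```text
time: 30.98
tool_pos: [0.5018, 0.1528, 0.0548]
tool_rot: [-0.0, 0.851, 0.526, -0.002]
ft_force: [0.1, -0.4, 1.0]
opening: 0.0372
F [ 0.124 -0.374  1.472 -0.16  -0.093 -0.013] se [0.27 0.23 0.09 0.   0.01 0.01] tcp [0.5018 0.1529 0.0548] yaw 1.108 j7 -0.715 t 31.375 open 0.0373
```

```bash
python3 -m inch '[[[0,0,0],[0,0,-0.12],-1],[[0,0,0],[0,0,-0.12],-1]]' 25
python3 -c "
from h import *
avg(12)"
```

```text
time: 31.62
tool_pos: [0.5019, 0.1528, 0.0549]
tool_rot: [-0.0, 0.874, 0.486, -0.002]
ft_force: [0.0, -1.2, 1.8]
opening: 0.0372
F [ 0.665 -1.453  2.505 -0.393 -0.206  0.042] se [0.22 0.12 0.19 0.01 0.01 0.01] tcp [0.5019 0.1528 0.0548] yaw 1.014 j7 -0.769 t 32.225 open 0.0372
```

```bash
python3 -m inch '[[[0,-0.001,0],[0,0,-0.1],-1],[[0,-0.001,0],[0,0,-0.1],-1]]' 25
python3 -c "
from h import *
avg(12)"
```

```text
time: 32.48
tool_pos: [0.502, 0.1527, 0.0549]
tool_rot: [-0.001, 0.893, 0.451, -0.002]
ft_force: [0.7, -1.2, 3.1]
opening: 0.0372
F [ 1.305 -0.614  4.156 -0.171 -0.249  0.018] se [0.21 0.09 0.13 0.02 0.01 0.01] tcp [0.502  0.1527 0.0549] yaw 0.935 j7 -0.813 t 33.075 open 0.0375
```

```bash
python3 -m inch '[[[0.0005,0,0.002],[0,0,0],-1],[[0.0005,0,0.002],[0,0,0],-1],[[0.0005,0,0.002],[0,0,0],-1]]' 25
python3 -c "
from h import *
avg(10)"
```

```text
time: 33.45
tool_pos: [0.502, 0.1526, 0.0552]
tool_rot: [-0.001, 0.893, 0.451, -0.002]
ft_force: [2.5, -0.5, -0.6]
opening: 0.0374
F [ 1.944 -0.777 -2.462 -0.203 -0.369  0.067] se [0.13 0.18 0.24 0.01 0.01 0.01] tcp [0.502  0.1526 0.0553] yaw 0.935 j7 -0.813 t 33.95 open 0.0374
```

Raising the knob by 0.4 mm changed Fz by -6.6 N (about 16 N/mm), which fits a bearing foot. That gives an estimate of about 4 N on each foot once released. I'll let go here and cross-check the right knob.

```bash
python3 -m inch '[[[0,0,-0.0005],[0,0,0],0],[[0,0,-0.0005],[0,0,0],0.4],[[0,0,0],[0,0,0],0.4],[[0,0,0],[0,0,0],0.4],[[0,0,0.1],[0,0,0],0.4],[[0,0,0.35],[0,0,0],0.4],[[0,0,0.6],[0,0,0],0.4],[[0,0,0.8],[0,0,0],0.4],[[0.1,-0.2,0.8],[0,0,-0.1],0.4],[[0.2,-0.4,0.8],[0,0,-0.25],0.4],[[0.3,-0.6,0.8],[0,0,-0.45],0.4],[[0.4,-0.8,0.8],[0,0,-0.65],0.4],[[0.48,-0.92,0.8],[0,0,-0.8],0.4],[[0.48,-0.92,0.8],[0,0,-0.8],0.4],[[0.48,-0.92,0.8],[0,0,-0.8],0.4]]'
python3 - <<'E'
from h import *
c=eyes.capture("scene"); cv2.imwrite("pics/s2.png",c["image"][:,:,::-1])
knob('w8')
E
```

```text
time: 35.83
tool_pos: [0.6214, -0.0766, 0.2549]
tool_rot: [-0.002, 0.988, 0.154, -0.002]
ft_force: [0.2, 0.4, -0.7]
opening: 0.0598
circ 264.0 171.0 20.61562728881836 ray [ 0.6236 -0.0787  0.088 ] cloud mean [0.569  0.0238 0.0882] mid [0.5621 0.035  0.0875]
tcp [ 0.6215 -0.076   0.2552] z axis [-0.0042  0.0026 -1.    ] x axis [ 0.952  0.305 -0.003] q [-0.267  0.485  0.445  1.828 -0.264  0.892 -0.96 ] t 35.925 open 0.059939552466740716
axis at .073 [ 0.6207 -0.0755  0.073 ]
```

View pics/w8.png

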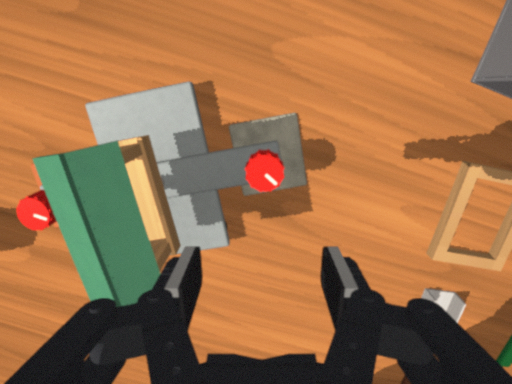

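The wrist view shows the stand in place and the right knob at (264,171), i.e. (0.6236, -0.0787). I'll regrip it for a back-and-forth feel test.

```bash
python3 -m inch '[[[0.006,-0.012,-0.25],[0,0,0],0.4],[[0.006,-0.012,-0.5],[0,0,0],0.4],[[0.006,-0.012,-0.7],[0,0,0],0.4],[[0.006,-0.012,-0.805],[0,0,0],0.4],[[0.006,-0.012,-0.805],[0,0,0],0.4],[[0.006,-0.012,-0.805],[0,0,0],0.4]]'
python3 -c "
from h import *
avg(4);knob('w9')"
```

```text
time: 36.67
tool_pos: [0.6236, -0.0786, 0.0552]
tool_rot: [-0.002, 0.988, 0.155, -0.001]
ft_force: [-0.5, -0.5, 0.5]
opening: 0.0598
F [-0.227  0.252 -0.178 -0.033 -0.006 -0.005] se [0.2  0.17 0.21 0.01 0.02 0.01] tcp [ 0.6237 -0.0788  0.0554] yaw 0.31 j7 -0.826 t 36.875 open 0.0597
circ 259.4850158691406 278.9818115234375 53.03474426269531 ray [ 0.63   -0.0768  0.088 ] cloud mean [ 0.6246 -0.0781  0.0882] mid [ 0.6232 -0.0789  0.0874]
tcp [ 0.6236 -0.0788  0.0552] z axis [-0.0023  0.0027 -1.    ] x axis [ 0.952  0.305 -0.001] q [-0.152  0.733  0.292  1.962 -0.414  0.506 -0.826] t 36.925 open 0.060243188145108956
axis at .073 [ 0.6236 -0.0789  0.073 ]
```

View pics/w9.png

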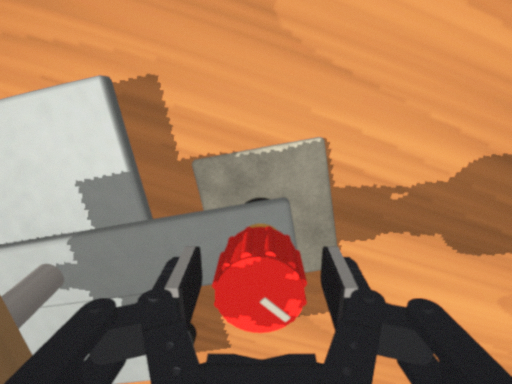

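The knob is centred at (259,279). I'll grip with z relief as the pads swing down.

```bash
python3 -m inch '[[[0,0,0],[0,0,0],0],[[0,0,0],[0,0,0],-1],[[0,0,0],[0,0,0],-1],[[0,0,0.001],[0,0,0],-1],[[0,0,0.001],[0,0,0],-1]]' 25
python3 -c "
from h import *
avg(8)"
```

```text
time: 37.55
tool_pos: [0.6238, -0.0784, 0.0558]
tool_rot: [-0.002, 0.988, 0.154, -0.001]
ft_force: [-0.7, 2.8, 4.7]
opening: 0.037
F [-0.924  2.58   6.277  0.444  0.173 -0.033] se [0.09 0.2  0.13 0.02 0.01 0.01] tcp [ 0.6238 -0.0784  0.0558] yaw 0.31 j7 -0.826 t 37.95 open 0.0371
```

```bash
python3 -m inch '[[[0,0.001,0.0015],[0,0,0],-1],[[0,0.001,0.0015],[0,0,0],-1]]' 25
python3 -c "
from h import *
avg(8)"
```

```text
time: 38.2
tool_pos: [0.6238, -0.0783, 0.0561]
tool_rot: [-0.002, 0.988, 0.154, -0.001]
ft_force: [-0.5, 0.7, 2.7]
opening: 0.0372
F [-0.43   0.245  1.794 -0.083  0.079  0.014] se [0.19 0.2  0.12 0.02 0.   0.01] tcp [ 0.6238 -0.0783  0.0561] yaw 0.31 j7 -0.826 t 38.6 open 0.0373
```

```bash
python3 -m inch '[[[0,0,0],[0,0,0.13],-1],[[0,0,0],[0,0,0.13],-1],[[0,0,0],[0,0,0.13],-1]]' 25
python3 -c "
from h import *
avg(8)"
```

```text
time: 38.98
tool_pos: [0.6237, -0.0782, 0.0561]
tool_rot: [-0.002, 0.979, 0.204, -0.001]
ft_force: [0.4, 0.8, 1.2]
opening: 0.0374
F [-0.26   0.278  0.069  0.021  0.001 -0.052] se [0.25 0.2  0.21 0.01 0.01 0.01] tcp [ 0.6237 -0.0782  0.0561] yaw 0.412 j7 -0.76 t 39.375 open 0.0372
```

```bash
python3 -m inch '[[[0,0,0],[0,0,0.13],-1],[[0,0,0],[0,0,0.13],-1],[[0,0,0],[0,0,0.13],-1]]' 25
python3 -c "
from h import *
avg(8)"
```

```text
time: 39.75
tool_pos: [0.6237, -0.0781, 0.056]
tool_rot: [-0.002, 0.967, 0.253, -0.001]
ft_force: [0.1, 1.9, -0.8]
opening: 0.0373
F [-0.083  1.408 -1.234  0.122 -0.024 -0.032] se [0.21 0.16 0.09 0.01 0.01 0.01] tcp [ 0.6237 -0.0781  0.056 ] yaw 0.514 j7 -0.693 t 40.15 open 0.0374
```

```bash
python3 -m inch '[[[0,0,0],[0,0,0.13],-1],[[0,0,0],[0,0,0.13],-1],[[0,0,0],[0,0,0.13],-1]]' 25
python3 -c "
from h import *
avg(8)"
```

```text
time: 40.52
tool_pos: [0.6236, -0.0781, 0.056]
tool_rot: [-0.002, 0.953, 0.302, -0.001]
ft_force: [0.0, 0.8, -1.5]
opening: 0.0372
F [-0.334  1.607 -1.517  0.239  0.004 -0.05 ] se [0.12 0.1  0.29 0.01 0.01 0.01] tcp [ 0.6236 -0.0781  0.056 ] yaw 0.615 j7 -0.627 t 40.925 open 0.0374
```

Fz fell 1.7 and 1.3 N per 0.1 rad and then levelled off. So the right foot had been about 0.22 rad past touch, roughly 3 N. I'll restore the angle and go a hair further.

```bash
python3 -m inch '[[[0,0,0],[0,0,-0.2],-1],[[0,0,0],[0,0,-0.42],-1],[[0,0,0],[0,0,-0.42],-1],[[0,0,0],[0,0,-0.42],-1]]' 25
python3 -c "
from h import *
avg(8)"
```

```text
time: 41.42
tool_pos: [0.6237, -0.0783, 0.0562]
tool_rot: [-0.002, 0.99, 0.144, -0.001]
ft_force: [-0.9, -0.1, 1.3]
opening: 0.0372
F [-0.378  0.043  1.392 -0.132  0.083  0.062] se [0.25 0.17 0.22 0.01 0.01 0.01] tcp [ 0.6238 -0.0783  0.0561] yaw 0.286 j7 -0.842 t 41.825 open 0.0373
```

```bash
python3 -m inch '[[[0,0,0],[0,0,0],0],[[0,0,0],[0,0,0],0.4],[[0,0,0],[0,0,0],0.4],[[0,0,0],[0,0,0],0.4],[[0,0,0.1],[0,0,0],0.4],[[0,0,0.35],[0,0,0],0.4],[[0,0,0.6],[0,0,0],0.4],[[0,0,0.8],[0,0,0],0.4],[[0,-0.2,0.9],[0,0,0],0.4],[[0,-0.4,0.9],[0,0,0],0.4],[[0,-0.4,0.9],[0,0,0],0.4],[[0,-0.4,0.9],[0,0,0],0.4],[[0,-0.4,0.9],[0,0,0],0.4],[[0,-0.4,0.9],[0,0,0],0.4]]'
python3 - <<'E'
from h import *
c=eyes.capture("scene"); cv2.imwrite("pics/s3.png",c["image"][:,:,::-1])
m=red(c);N,l,st,ce=cv2.connectedComponentsWithStats(m)
for i in range(1,N):
    if st[i,4]>60: print(ce[i].round(1),onplane(c,[ce[i]],0.078).round(4))
a=cv2.imread("pics/scene0.png").astype(int);b=c["image"][:,:,::-1].astype(int)
d=(abs(a-b).max(2)>40).astype(np.uint8);N,l,st,_=cv2.connectedComponentsWithStats(d)
print([list(s) for s in st[1:] if s[4]>15])
E
```

```text
time: 43.58
tool_pos: [0.6239, -0.1771, 0.2809]
tool_rot: [-0.002, 0.99, 0.143, -0.001]
ft_force: [-0.8, -0.3, -0.1]
opening: 0.0601
[317.1 195.4] [[0.5052 0.1561 0.078 ]]
[243.6 202.3] [[ 0.6257 -0.0737  0.078 ]]
[392.5 356.3] [[0.9576 0.536  0.078 ]]
[[np.int32(116), np.int32(0), np.int32(29), np.int32(44), np.int32(698)], [np.int32(221), np.int32(0), np.int32(60), np.int32(40), np.int32(976)], [np.int32(280), np.int32(0), np.int32(61), np.int32(61), np.int32(1946)], [np.int32(149), np.int32(32), np.int32(6), np.int32(13), np.int32(38)], [np.int32(63), np.int32(33), np.int32(191), np.int32(181), np.int32(7817)], [np.int32(341), np.int32(39), np.int32(5), np.int32(17), np.int32(50)], [np.int32(108), np.int32(42), np.int32(8), np.int32(15), np.int32(70)], [np.int32(333), np.int32(50), np.int32(8), np.int32(12), np.int32(60)], [np.int32(136), np.int32(55), np.int32(18), np.int32(10), np.int32(95)], [np.int32(323), np.int32(58), np.int32(9), np.int32(4), np.int32(19)], [np.int32(338), np.int32(59), np.int32(7), np.int32(14), np.int32(29)], [np.int32(311), np.int32(66), np.int32(24), np.int32(8), np.int32(90)], [np.int32(141), np.int32(76), np.int32(10), np.int32(3), np.int32(19)], [np.int32(137), np.int32(81), np.int32(22), np.int32(6), np.int32(37)], [np.int32(149), np.int32(91), np.int32(7), np.int32(7), np.int32(31)], [np.int32(26), np.int32(95), np.int32(53), np.int32(54), np.int32(842)], [np.int32(121), np.int32(119), np.int32(10), np.int32(15), np.int32(51)], [np.int32(111), np.int32(137), np.int32(11), np.int32(9), np.int32(53)], [np.int32(116), np.int32(194), np.int32(42), np.int32(14), np.int32(124)], [np.int32(145), np.int32(197), np.int32(22), np.int32(7), np.int32(64)], [np.int32(240), np.int32(197), np.int32(5), np.int32(9), np.int32(18)]]
```

View pics/s3.png

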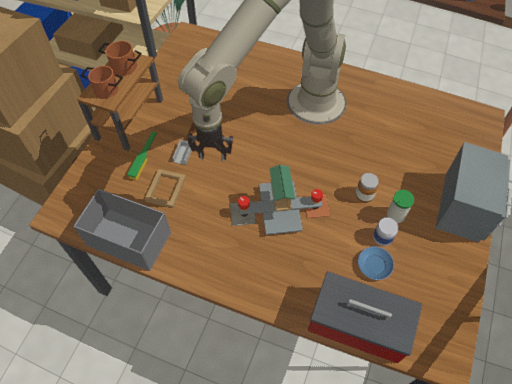

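The final scene picture shows the stand unmoved: its knobs at (317,195) and (244,202) are within about 2 mm of the start. The gripper is clear and everything else is in place. I'll hand the job in.

```bash
python3 -c "
from plant import ctrl,readout
print(readout.state()['time']);print(ctrl.finish_job())"
```

```text
43.625
the job is handed in; nothing more can be done
None
```

I turned both knobs clockwise until each foot bore on its tile, let go, backed the arm off and handed the job in at 43.6 s of the 72 s. No verdict is reported. I estimate about 3 N on the right foot and 2.5 to 4 N on the left, inside the 1 to 9 N band.

- **Right knob:** I felt contact after roughly 2.2 rad and stopped about 0.2 rad past it. After setting the left knob I gripped it again and backed it off. The push fell by 1.7 N and then 1.3 N per 0.1 rad before levelling off, so it had been about 0.22 rad past touch. I then turned it back, plus about 0.02 rad.
- **Left knob:** I felt contact after roughly 1.6 rad and stopped about 0.3 rad past it. Raising the gripped knob slightly gave about 16 N/mm, which fits a bearing foot. I did not repeat the back-off test on this side.
- **Last picture:** the stand's knobs appear within about 2 mm of where they were, the gripper was clear, and the other things were in place by eye.
- **What disagreed:** while gripped, the upward push rose by about 1 to 2 N per 0.1 rad, steeper than the task text suggests. I put this down to the stiff arm.
- **Not measured:** the foot loads come from those pushes and turn angles. I did not check the loads on the three fixed feet.

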